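# Gauge a violin maker's stick in the tapered slot and mark its size

## Task

Gauge the willow stick that lies in front of the wide mouth of the tapered slot: slide it along the bench into the slot until it wedges between the fences, without forcing it. Then move the sliding cursor along its rail until its arm stands right over the leading end of the stick, to mark the reading. Leave the stick wedged flat on the bench, and the other sticks and tools where they lie.

Things in the scene. Friction and masses are not known exactly. Their poses are not given: they have to be found in the camera images.
- gauge: tapered slot gauge fixed to the bench: two straight wooden fences, 20 mm high, 22 mm thick, converging over 200 mm, scale marks every 10 mm. Origin: on the bench, centre of the wide mouth; x along the slot's middle line to the narrow end, y to the left of x, z up. The slot's floor is the bench; width 44 mm at x = 0, 0.16 mm less per mm of x (12 mm at x = 200)
- mouth (a point): centre of the slot's wide mouth, level with the fences' tops (gauge x = 0, y = 0, 20 mm up). In front of it, gauge x = -30 to 0, two flared lead-ins of the same height open to about 80 mm
- rail (a point): middle of the cursor's steel rail, which runs along the gauge's x at gauge y = -75 mm, 14 mm above the bench (the point: gauge x = 97), between end blocks 30 mm high at gauge x = -22 and 217. A dark block 22 mm high closes the slot's narrow end (x 203 to 227)
- cursor (a joint): position of the cursor along its rail, m: the gauge x of its arm; 0 at the mouth, 0.195 at the narrow end. It starts near the narrow end, beyond where a stick can reach, slides with 1.5 N of friction and stays where it is left
- cursor_mark (a point): middle line of the cursor's arm, over the middle of the slot, 28 mm above the bench. The arm is a straight steel bar 4 mm wide and 112 mm long, 28 to 32 mm above the bench, that runs from the cursor square across the slot, clear over fences and sticks
- cursor_knob (a point): the cursor's brass knob: upright cylinder 18 mm across, 26 to 64 mm above the bench, on a 24 x 24 mm brass block. The point is on its axis 55 mm above the bench, at the mark's gauge x, 75 mm to its -y side
- stick_a: A plain willow stick, 170 mm long, 20 mm high, lying flat. Three sticks differ in width (22 to 38 mm); which is which is not told, nor which one lies at the mouth, 25 to 80 mm short of it (the others are bystanders). Origin: centre of the underside; x along its length, within 0.15 rad of the gauge's x. 25 to 80 g; slides easily (under 1 N)
- stick_a_tip (a point): centre of the end face of stick_a that leads towards the gauge's +x, 85 mm from the stick's origin along its x, 10 mm above its underside
- stick_b: A plain willow stick, 170 mm long, 20 mm high, lying flat. Three sticks differ in width (22 to 38 mm); which is which is not told, nor which one lies at the mouth, 25 to 80 mm short of it (the others are bystanders). Origin: centre of the underside; x along its length, within 0.15 rad of the gauge's x. 25 to 80 g; slides easily (under 1 N)
- stick_b_tip (a point): centre of the end face of stick_b that leads towards the gauge's +x, 85 mm from the stick's origin along its x, 10 mm above its underside
- stick_c: A plain willow stick, 170 mm long, 20 mm high, lying flat. Three sticks differ in width (22 to 38 mm); which is which is not told, nor which one lies at the mouth, 25 to 80 mm short of it (the others are bystanders). Origin: centre of the underside; x along its length, within 0.15 rad of the gauge's x. 25 to 80 g; slides easily (under 1 N)
- stick_c_tip (a point): centre of the end face of stick_c that leads towards the gauge's +x, 85 mm from the stick's origin along its x, 10 mm above its underside
- chisel_1: bystander: wood-carver's chisel with a round wooden handle (22 mm thick) and a steel blade, about 180 mm long; origin at its underside
- chisel_2: bystander: the same kind of chisel, slightly wider blade; origin at its underside
- chisel_3: bystander: the same kind of chisel, narrow blade; origin at its underside
- plane: bystander: small brass finger plane, 52 x 28 x 28 mm; origin at its underside
- jar: bystander: glass jar with a steel cap, 54 mm across, 60 mm high; origin at its underside

How it is judged:
On the way, in this order (a step that is already met when the one before it is completed fails the run):
1. the stick from the mouth is wedged in the slot and at rest (((x of stick_a_tip in the frame of gauge between 0.118 and 0.139 m and y of stick_a_tip in the frame of gauge between -0.008 and 0.008 m and z of stick_a_tip in the frame of gauge between 0.005 and 0.015 m and angle between the x axis of stick_a and the x axis of gauge, either way round below 0.15 rad and linear speed of stick_a below 0.01 m/s and horizontal distance between each of stick_b_tip, stick_c_tip and mouth above 0.09 m and distance of each of stick_b, stick_c from where it was at the start of the episode below 0.02 m) or (x of stick_b_tip in the frame of gauge between 0.0805 and 0.1015 m and y of stick_b_tip in the frame of gauge between -0.008 and 0.008 m and z of stick_b_tip in the frame of gauge between 0.005 and 0.015 m and angle between the x axis of stick_b and the x axis of gauge, either way round below 0.15 rad and linear speed of stick_b below 0.01 m/s and horizontal distance between each of stick_a_tip, stick_c_tip and mouth above 0.09 m and distance of each of stick_a, stick_c from where it was at the start of the episode below 0.02 m) or (x of stick_c_tip in the frame of gauge between 0.043 and 0.064 m and y of stick_c_tip in the frame of gauge between -0.008 and 0.008 m and z of stick_c_tip in the frame of gauge between 0.005 and 0.015 m and angle between the x axis of stick_c and the x axis of gauge, either way round below 0.15 rad and linear speed of stick_c below 0.01 m/s and horizontal distance between each of stick_a_tip, stick_b_tip and mouth above 0.09 m and distance of each of stick_a, stick_b from where it was at the start of the episode below 0.02 m))), for 0.3 s.
2. the cursor's arm stands over the wedged stick's leading end (((x of stick_a_tip in the frame of gauge between 0.118 and 0.139 m and y of stick_a_tip in the frame of gauge between -0.008 and 0.008 m and z of stick_a_tip in the frame of gauge between 0.005 and 0.015 m and angle between the x axis of stick_a and the x axis of gauge, either way round below 0.15 rad and linear speed of stick_a below 0.01 m/s and horizontal distance between each of stick_b_tip, stick_c_tip and mouth above 0.09 m and distance of each of stick_b, stick_c from where it was at the start of the episode below 0.02 m and x of cursor_mark in the frame of stick_a_tip between -0.005 and 0.005 m) or (x of stick_b_tip in the frame of gauge between 0.0805 and 0.1015 m and y of stick_b_tip in the frame of gauge between -0.008 and 0.008 m and z of stick_b_tip in the frame of gauge between 0.005 and 0.015 m and angle between the x axis of stick_b and the x axis of gauge, either way round below 0.15 rad and linear speed of stick_b below 0.01 m/s and horizontal distance between each of stick_a_tip, stick_c_tip and mouth above 0.09 m and distance of each of stick_a, stick_c from where it was at the start of the episode below 0.02 m and x of cursor_mark in the frame of stick_b_tip between -0.005 and 0.005 m) or (x of stick_c_tip in the frame of gauge between 0.043 and 0.064 m and y of stick_c_tip in the frame of gauge between -0.008 and 0.008 m and z of stick_c_tip in the frame of gauge between 0.005 and 0.015 m and angle between the x axis of stick_c and the x axis of gauge, either way round below 0.15 rad and linear speed of stick_c below 0.01 m/s and horizontal distance between each of stick_a_tip, stick_b_tip and mouth above 0.09 m and distance of each of stick_a, stick_b from where it was at the start of the episode below 0.02 m and x of cursor_mark in the frame of stick_c_tip between -0.005 and 0.005 m))), for 0.2 s.
At the end, for the whole second after the job is handed in: The stick from the mouth is wedged flat in the slot, at rest: leading end where the slot is as wide as the stick (-7 to +14 mm), within 8 mm and 0.15 rad of the slot's middle line; cursor arm at rest within 5 mm of that end; other sticks moved under 20 mm and over 90 mm from the mouth (((x of stick_a_tip in the frame of gauge between 0.118 and 0.139 m and y of stick_a_tip in the frame of gauge between -0.008 and 0.008 m and z of stick_a_tip in the frame of gauge between 0.005 and 0.015 m and angle between the x axis of stick_a and the x axis of gauge, either way round below 0.15 rad and linear speed of stick_a below 0.01 m/s and horizontal distance between each of stick_b_tip, stick_c_tip and mouth above 0.09 m and distance of each of stick_b, stick_c from where it was at the start of the episode below 0.02 m and x of cursor_mark in the frame of stick_a_tip between -0.005 and 0.005 m and velocity of joint cursor between -0.005 and 0.005 m/s) or (x of stick_b_tip in the frame of gauge between 0.0805 and 0.1015 m and y of stick_b_tip in the frame of gauge between -0.008 and 0.008 m and z of stick_b_tip in the frame of gauge between 0.005 and 0.015 m and angle between the x axis of stick_b and the x axis of gauge, either way round below 0.15 rad and linear speed of stick_b below 0.01 m/s and horizontal distance between each of stick_a_tip, stick_c_tip and mouth above 0.09 m and distance of each of stick_a, stick_c from where it was at the start of the episode below 0.02 m and x of cursor_mark in the frame of stick_b_tip between -0.005 and 0.005 m and velocity of joint cursor between -0.005 and 0.005 m/s) or (x of stick_c_tip in the frame of gauge between 0.043 and 0.064 m and y of stick_c_tip in the frame of gauge between -0.008 and 0.008 m and z of stick_c_tip in the frame of gauge between 0.005 and 0.015 m and angle between the x axis of stick_c and the x axis of gauge, either way round below 0.15 rad and linear speed of stick_c below 0.01 m/s and horizontal distance between each of stick_a_tip, stick_b_tip and mouth above 0.09 m and distance of each of stick_a, stick_b from where it was at the start of the episode below 0.02 m and x of cursor_mark in the frame of stick_c_tip between -0.005 and 0.005 m and velocity of joint cursor between -0.005 and 0.005 m/s))); the robot touches nothing.
It fails at once if the stick is forced: pushed by the fingers with more than 40 N (contact force between the fingers and stick_a above 40 N or contact force between the fingers and stick_b above 40 N or contact force between the fingers and stick_c above 40 N).
It fails at once if a tool, the plane or the jar is displaced by more than 30 mm (distance of any of chisel_1, chisel_2, chisel_3, plane, jar from where it was at the start of the episode above 0.03 m).
It also fails if it takes over 54 s, if anything falls off the work surface, if the arm or the gripper's body presses on something with over 40 N, if the wrist force passes 120 N, or if a joint passes its speed limit or range.

## Robot

A 6-joint arm with a two-finger parallel gripper is mounted at the origin on the work surface. World frame = base frame: x ahead of the robot, y to its left, z up, the work surface at z = 0. Lengths are in m, angles in rad, forces in N, time in s.
With the tool pointing down it reaches from about 0.425 to 0.95 m from the base axis. Payload 3.5 kg.
Tool frame: the origin (TCP) lies at the very end of the fingers, on their centre line; the grasp point (between the pads) lies 19 mm behind it; z points along the fingers, y is the line along which they close (so a half turn about z gives the same grasp; the last joint's range is limited). The gripper opens to 85 mm and grips with 20 to 120 N. Pads are 22 mm wide; open, the fingers measure 114 mm over their backs; the gripper's body (76 mm by 85 mm) begins 54 mm behind the grasp point. The pads swing forward as they close: fully open they stand 13 mm farther back than shut.
Start: joints at [1.106, 0.286, 1.577, -0, 1.279, -0.15], TCP at [0.209, 0.642, 0.231] pointing down, gripper open.
Joint ranges: [-2.77, 2.77], [-0.9, 2.22], [0.21, 2.48], [-1.53, 4.67], [0.24, 2.81], [-2.84, 2.84]. Speed limits (rad/s): [2.79, 2.79, 3.14, 3.14, 3.14, 3.14].

## Interface

Orientations are given as a unit quaternion [x, y, z, w].
In Python, from plant import ctrl gives the robot as it stands.
- The arm moves only by the shell command python3 inch.py 'ROWS' [FORCE]. ROWS is a JSON list of rows, 1 to 10 of them, each an object with the fields x, y, z (the shift in cm), wx, wy, wz (a rotation vector in units of 0.05 rad), aperture (the opening from 0.0 (shut) to 1.0 (fully open)); a field left out counts as zero (the opening has to be given); each row is the pose to reach, as a shift and turn from the pose commanded when the command began, along the tool's axes at that moment; what a row does not reach only later rows make up. A row lasts 1/8 s, in which the tool goes at most 0.0625 m and 0.188 rad, less where a joint would pass 70% of its speed; a pose out of reach is approached as far as the arm can. The fingers move at their own pace and stop on an object; FORCE is the grip in N (left out, the last holds). Time passes only in rows, so rows that do not move let the fingers close. It prints the time, the measured TCP pose, the force, the opening and the grip force at its end. Input that does not fit is refused with a message, and nothing moves.
- ctrl.get_state(): the state, without advancing time (a new reading comes with each control period).
- ctrl.read_camera(name): name is "scene" or "top" or "wrist"; returns a dict with "pixels" (384x512x3 uint8, red, green, blue), "camera_matrix" (3x3 intrinsics, pixels), "dist_coeffs" ([k1, k2, p1, p2, k3] as OpenCV has them; the pictures are not rectified), "xyz" and "orientation" of the camera in the world. Camera axes: x right, y down, z forward; pixel columns grow to the right and rows downward; lengths in m; the calibration is good to about 2 mm. A picture is of the moment at which its call begins. There is no depth.
- ctrl.sign_off(): hands the job in; it is judged then, once.
The state is a dict: "time": time; "qpos": joint angles; "dq": joint speeds; "joint_efforts": joint torques, N m; "eef_pos": TCP position; "tcp_rot": TCP orientation; "contact_force": force on the tool from outside, world axes, zero at the start; "wrist_torque": the same for the moment, N m; "opening": opening from 0.0 (shut) to 1.0 (fully open); "finger_force": force on a finger pad.
Only numpy, scipy, OpenCV 4.12 (cv2) and the standard library are available. Lean on these libraries where they do the work, as an engineer would, in place of code of your own. Each camera call takes 0.05 s, during which the arm holds its last target. There are 200 camera calls.

## Working session

There is one attempt and no reset: what is moved stays moved. The work goes in short steps, Python scripts to look and compute and a shell command to move; the robot and the scene stay as the last step left them, time stands still between calls to the robot, and variables do not carry over. Pictures are saved under pics/ and viewed, at most 10 in all, crops included, and the job is handed in when it is done.

```bash
ls; mkdir -p pics
cat > h.py <<'E'
import numpy as np, cv2, pickle
from scipy.spatial.transform import Rotation as R
from plant import ctrl
def shot(n):
    c=ctrl.read_camera(n); return c
def ray(c,uv):
    K=np.array(c["camera_matrix"]);D=np.array(c["dist_coeffs"])
    p=cv2.undistortPoints(np.array(uv,float).reshape(-1,1,2),K,D).reshape(-1,2)
    q=np.array(c["orientation"]);M=R.from_quat(q).as_matrix() if q.size==4 else q
    return np.array(c["xyz"]),np.c_[p,np.ones(len(p))]@M.T
def onz(c,uv,z):
    o,d=ray(c,uv);return o+d*((z-o[2])/d[:,2])[:,None]
def proj(c,P):
    q=np.array(c["orientation"]);M=R.from_quat(q).as_matrix()
    X=(np.atleast_2d(P)-np.array(c["xyz"]))@M
    return cv2.projectPoints(X,np.zeros(3),np.zeros(3),np.array(c["camera_matrix"]),np.array(c["dist_coeffs"]))[0].reshape(-1,2)
def tri(c1,u1,c2,u2):
    o1,d1=ray(c1,u1);o2,d2=ray(c2,u2);out=[]
    for a,b in zip(d1,d2):
        t=np.linalg.lstsq(np.c_[a,-b],o2-o1,rcond=None)[0]
        p,q=o1+a*t[0],o2+b*t[1];out.append(np.r_[(p+q)/2,np.linalg.norm(p-q)])
    return np.array(out)
E
python3 - <<'E'
from h import *
for n in("top","scene"):
    c=shot(n);pickle.dump(c,open(n+"0.pkl","wb"));print(n,c["xyz"],c["orientation"],c["camera_matrix"])
    im=c["pixels"][:,:,::-1];cv2.imwrite(f"pics/{n}0.png",cv2.resize(im,(800,600),interpolation=cv2.INTER_CUBIC))
print(ctrl.get_state())
E
```

```text
inch.py
pics
plant.py
top [ 0.45912355 -0.02898919  1.05921216] [-0.7039111   0.70794684 -0.03298344  0.04724957] [[406.52813693   0.         260.06671656]
 [  0.         406.52813693 198.10663033]
 [  0.           0.           1.        ]]
scene [0.85443793 0.51586282 0.75996558] [ 0.24066209  0.90417381 -0.34143294 -0.08930296] [[355.04741161   0.         255.41491692]
 [  0.         355.04741161 192.76978181]
 [  0.           0.           1.        ]]
{'time': 0.1, 'qpos': array([ 1.10602150e+00,  2.87110779e-01,  1.57803633e+00,  1.24994791e-05,
        1.27861328e+00, -1.49974125e-01]), 'dq': array([ 0.00123843, -0.00211216, -0.00266411,  0.00131085, -0.00243305,
       -0.00036555]), 'joint_efforts': array([ 6.10239999e-05, -4.07294762e+01, -2.93700027e+01, -1.51368795e-04,
        3.45528810e-03,  1.94065171e-05]), 'eef_pos': array([0.20867921, 0.64130349, 0.23005993]), 'tcp_rot': array([ 1.56752918e-01,  9.87637255e-01, -1.03125857e-03, -3.33634670e-04]), 'contact_force': array([-0.07661857,  0.27620279,  0.38770117]), 'wrist_torque': array([ 0.0028662 , -0.0645814 ,  0.03426746]), 'finger_force': 0.0, 'opening': 1.0006608810128113}
```

View pics/top0.png

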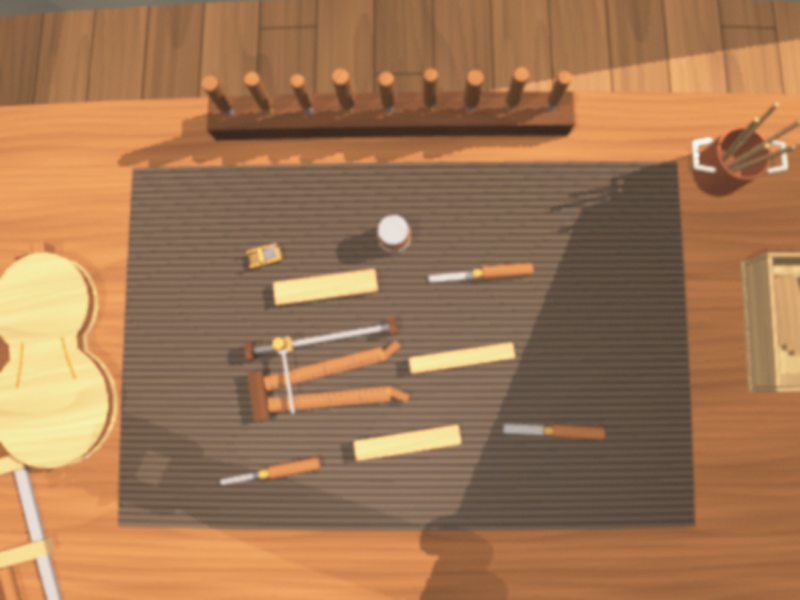

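View pics/scene0.png

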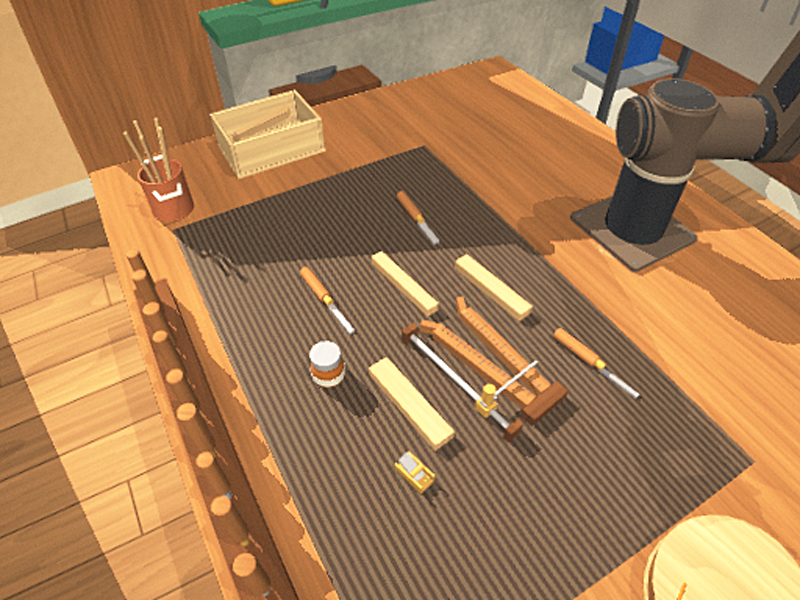

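The top view shows the slot running left, with its mouth near 800-scale pixel (400,370) and its narrow end near (265,395). The stick in front is at (462,358), and the cursor is at (283,345). Gauge +x is roughly world +y. Next I measure with masks.

Run:
```python
from h import *
for n in("top","scene"):
    c=pickle.load(open(n+"0.pkl","rb"));im=c["pixels"]
    hsv=cv2.cvtColor(im,cv2.COLOR_RGB2HSV)
    print(n)
    pts=[(462,358),(408,442),(325,287),(330,370),(330,400),(259,397),(250,350),(340,336),(283,344)] if n=="top" else [(405,283),(493,287),(410,402),(480,355),(505,345),(545,402),(513,430),(440,362),(487,397)]
    for p in pts: print(p,hsv[int(p[1]*.64),int(p[0]*.64)])
    m=cv2.inRange(hsv,(18,70,150),(30,160,255))
    for k in cv2.findContours(m,cv2.RETR_EXTERNAL,cv2.CHAIN_APPROX_NONE)[0]:
        if 200<cv2.contourArea(k)<3000:
            r=cv2.minAreaRect(k);print(np.round(r[0],1),np.round(r[1],1),round(r[2],1),cv2.contourArea(k))
            if n=="top":
                w=onz(c,cv2.boxPoints(r),.02)[:,:2];print(np.round(w,4).tolist(),np.round(np.linalg.norm(np.diff(w,axis=0),axis=1),4))
    if n=="top":
        cv2.imwrite("pics/tz.png",cv2.resize(im[195:285,150:340,::-1],None,fx=4.2,fy=4.2,interpolation=cv2.INTER_CUBIC))
```

```text
top
(462, 358) [ 25  86 246]
(408, 442) [ 25  85 246]
(325, 287) [ 25  85 246]
(330, 370) [ 13 145 223]
(330, 400) [ 13 140 219]
(259, 397) [ 11 149 159]
(250, 350) [ 11 146 141]
(340, 336) [ 13  25 214]
(283, 344) [ 19 151 229]
[ 13.8 354. ] [ 9.5 31.1] 73.3 251.0
[[0.1691, 0.6857], [0.1962, 0.6006], [0.173, 0.5926], [0.1457, 0.6774]] [0.0893 0.0245 0.0892]
[260.2 282.9] [12.1 67.7] 81.0 727.5
[[0.3642, 0.0795], [0.3902, -0.0898], [0.3603, -0.0942], [0.3343, 0.0746]] [0.1713 0.0303 0.1709]
[294.9 228.5] [ 9.8 66.8] 81.9 568.0
[[0.4998, -0.0108], [0.5229, -0.1799], [0.4982, -0.1829], [0.4752, -0.0142]] [0.1706 0.0249 0.1702]
[207.5 183.1] [13.7 65.6] 82.6 806.0
[[0.6254, 0.216], [0.646, 0.0459], [0.6102, 0.0412], [0.5896, 0.2106]] [0.1713 0.036  0.1706]
[503.6 205. ] [79.3 18.8] 86.6 307.0
[[0.6589, -0.622], [0.662, -0.6752], [0.4527, -0.6726], [0.4508, -0.6205]] [0.0532 0.2093 0.0521]
scene
(405, 283) [ 28  73 255]
(493, 287) [ 27  80 255]
(410, 402) [ 27  77 255]
(480, 355) [ 13 118 214]
(505, 345) [ 12 125 198]
(545, 402) [ 11 156 170]
(513, 430) [ 12 158 177]
(440, 362) [ 30   1 255]
(487, 397) [ 18 163 195]
[ 67.3 293.9] [26.7 52. ] 66.5 753.5
[262.2 255.9] [66.3 15.1] 47.5 860.0
[ 56.5 243.5] [16.5 72.9] 63.4 605.0
[315.5 181.5] [54.8  8.9] 38.7 418.5
[258.5 179. ] [50.4  7.6] 43.0 328.0
[172.4  84. ] [44.3 66.9] 72.5 2498.0
```

View pics/tz.png

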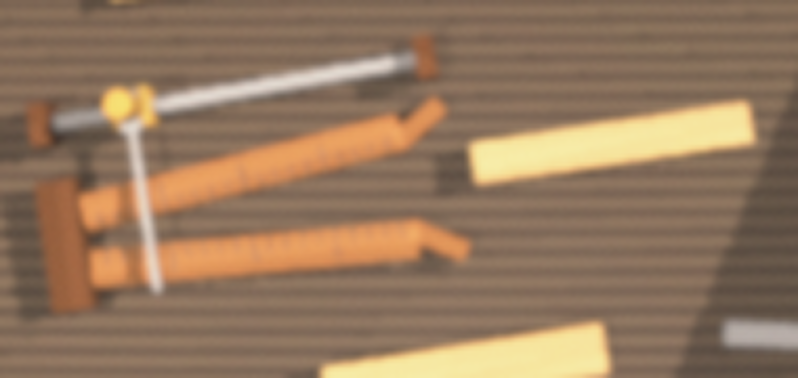

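The stick at the mouth measures about 24 mm wide (24.9 in the mask), so it is stick_a and should wedge near x = 0.125. I'll bring the wrist camera over the gauge for better measurements.

Units first: shifts go in cm and turns go in units of 0.05 rad. So -0.1 m is -10, -0.44 m is -44, 1.085 rad is 21.7.

```bash
python3 inch.py '[{"x":-4.5, "y":-4.5, "z":-1, "wz":2.2, "aperture":0.0}, {"x":-9, "y":-9, "z":-2, "wz":4.4, "aperture":0.0}, {"x":-13.5, "y":-13.5, "z":-3, "wz":6.6, "aperture":0.0}, {"x":-18, "y":-18, "z":-4, "wz":8.8, "aperture":0.0}, {"x":-22.5, "y":-22.5, "z":-5, "wz":11, "aperture":0.0}, {"x":-27, "y":-27, "z":-6, "wz":13.2, "aperture":0.0}, {"x":-31.5, "y":-31.5, "z":-7, "wz":15.4, "aperture":0.0}, {"x":-36, "y":-36, "z":-8, "wz":17.6, "aperture":0.0}, {"x":-40.5, "y":-40.5, "z":-9, "wz":19.8, "aperture":0.0}, {"x":-44, "y":-44, "z":-10, "wz":21.7, "aperture":0.0}]'
python3 - <<'E'
from h import *
c=shot("wrist");pickle.dump(c,open("w1.pkl","wb"));print(c["xyz"],c["orientation"],ctrl.get_state()["qpos"])
cv2.imwrite("pics/w1.png",cv2.resize(c["pixels"][:,:,::-1],(800,600)))
E
```

```text
time: 1.35
eef_pos: [0.489, 0.0899, 0.3301]
tcp_rot: [0.645, 0.764, -0.0, -0.0]
contact_force: [-0.2, 0.3, 0.1]
opening: 0.004
finger_force: 0.0
[0.4769304  0.16602724 0.47366845] [0.98482356 0.08269247 0.01188704 0.15212893] [-0.03199781 -0.17345319  1.87582813 -0.00559846  1.43511471 -0.19076596]
```

View pics/w1.png

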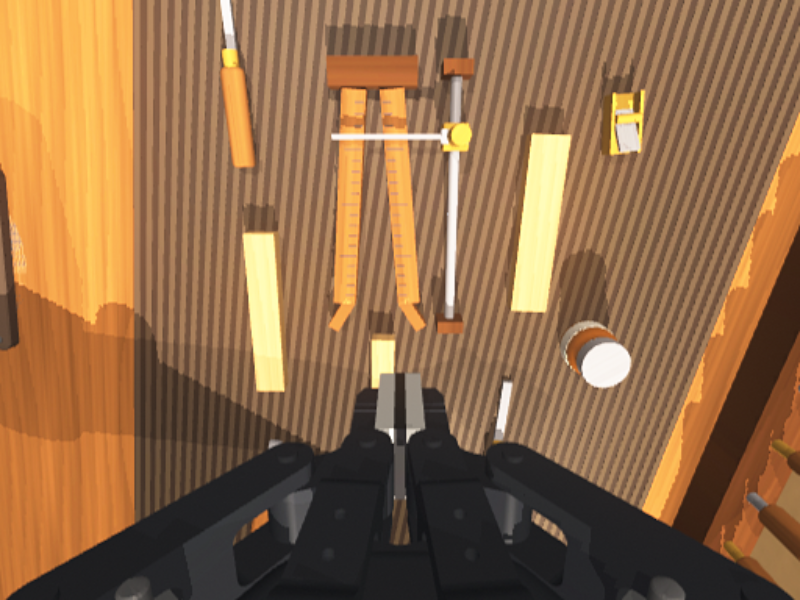

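The wrist view shows the whole gauge: the mouth near (378,300), the narrow end near (372,88), rail blocks at (458,68) and (450,326), the knob at (461,134), and the stick tip at (382,338).

Run:
```python
from h import *
w=pickle.load(open("w1.pkl","rb"));t=pickle.load(open("top0.pkl","rb"))
s=.64
W=np.array([[458,67],[450,325],[461,131],[371,335],[396,335]])*s
T=np.array([[40,123],[425,57],[119,102],[474,184],[469,145]])/4.2+[150,195]
print("tri blockN blockM knob tipL tipR (x y z miss)\n",np.round(tri(w,W,t,T),4))
hsv=cv2.cvtColor(w["pixels"],cv2.COLOR_RGB2HSV)
m=cv2.inRange(hsv,(5,110,150),(18,255,255))
L=[];Rr=[]
for v in range(96,190,4):
    r=np.where(m[v,200:280])[0]+200
    mid=239
    l=r[r<mid];g=r[r>mid]
    if len(l) and len(g): L.append((l.max()+.5,v));Rr.append((g.min()-.5,v))
A=onz(w,L,.02)[:,:2];B=onz(w,Rr,.02)[:,:2]
def line(P):
    vx,vy,x,y=cv2.fitLine(P.astype(np.float32),cv2.DIST_HUBER,0,.001,.001).ravel()
    d=np.array([vx,vy]);d*=np.sign(d[1]);return d,np.array([x,y])
(dA,pA),(dB,pB)=line(A),line(B)
print("half angle sum",np.degrees(np.arccos(dA@dB)),"expect",np.degrees(2*np.arctan(.08)))
gx=(dA+dB)/np.linalg.norm(dA+dB);gy=np.array([-gx[1],gx[0]])
# midline & width as function
f=lambda d,p,sx:(p+d*((sx-p@gx)/(d@gx)))@gy
s0=pA@gx
k=np.polyfit([s0,s0+.1],[f(dA,pA,s0)-f(dB,pB,s0),f(dA,pA,s0+.1)-f(dB,pB,s0+.1)],1)
print("slope",k[0])
sm=(.044-abs(0)-np.polyval(k,s0)*np.sign(np.polyval(k,s0)))
wid=abs(np.polyval(k,s0)); xg0=(.044-wid)/.16
S=s0-xg0; ym=(f(dA,pA,s0)+f(dB,pB,s0))/2
O=gx*S+gy*ym
print("gx",gx,"O by width",O)
tr=tri(w,W,t,T)[:,:2]
for n,p in zip("bN bM knob tL tR".split(),tr): print(n,np.round([(p-O)@gx,(p-O)@gy],4))
# stick
m=cv2.inRange(hsv,(18,50,170),(32,170,255))
print("stick tip in gauge (z.02):",[np.round([(p[:2]-O)@gx,(p[:2]-O)@gy],4) for p in onz(w,W[3:],.02)])
b=np.array([[.4998,-.0108],[.5229,-.1799],[.4982,-.1829],[.4752,-.0142]])
print("top box in gauge",[np.round([(p-O)@gx,(p-O)@gy],4) for p in b])
np.savez("g.npz",O=O,gx=gx,gy=gy)
X=ctrl.get_state();M=R.from_quat(X["tcp_rot"]).as_matrix();print(np.round(M,3))
```

```text
tri blockN blockM knob tipL tipR (x y z miss)
 [[ 0.5126  0.2518  0.0216  0.0027]
 [ 0.5526  0.015   0.0224  0.0042]
 [ 0.5244  0.1997  0.0359  0.0027]
 [ 0.4746 -0.0148  0.0078  0.0022]
 [ 0.5    -0.0116  0.0046  0.0049]]
half angle sum 1.1715292 expect 9.147842519801722
slope 0.020443796806874897
gx [-0.13991927  0.9901629 ] O by width [ 0.49735993 -0.14615699]
bN [ 0.3919 -0.0708]
bM [ 0.1519 -0.0773]
knob [ 0.3387 -0.0752]
tL [0.1333 0.0041]
tR [ 0.1329 -0.0214]
stick tip in gauge (z.02): [array([0.1377, 0.0023]), array([ 0.1385, -0.0238])]
top box in gauge [array([ 0.1337, -0.0214]), array([-0.037 , -0.0206]), array([-0.0365,  0.0043]), array([0.1338, 0.0035])]
[[-0.159  0.987  0.004]
 [ 0.987  0.159 -0.006]
 [-0.006  0.003 -1.   ]]
```

Run:
```python
from h import *
w=pickle.load(open("w1.pkl","rb"));hsv=cv2.cvtColor(w["pixels"],cv2.COLOR_RGB2HSV)
for v in(100,150,185):
    print(v,[tuple(int(a) for a in hsv[v,u]) for u in range(212,272,3)])
s=pickle.load(open("scene0.pkl","rb"));
cv2.imwrite("pics/sz.png",cv2.resize(s["pixels"][150:300,215:375,::-1],None,fx=4,fy=4,interpolation=cv2.INTER_CUBIC))
```

```text
100 [(11, 109, 136), (13, 106, 135), (15, 172, 246), (15, 172, 245), (19, 159, 253), (17, 166, 251), (18, 167, 253), (14, 105, 163), (12, 111, 136), (14, 105, 185), (13, 107, 171), (11, 106, 132), (15, 173, 247), (16, 169, 248), (19, 160, 253), (17, 165, 250), (17, 165, 253), (14, 107, 183), (13, 107, 170), (12, 108, 134)]
150 [(12, 116, 149), (17, 174, 255), (15, 175, 244), (18, 166, 252), (12, 137, 225), (11, 135, 221), (12, 158, 131), (13, 117, 164), (13, 120, 132), (14, 112, 182), (13, 113, 172), (12, 122, 132), (14, 113, 183), (16, 175, 255), (10, 113, 209), (16, 152, 248), (18, 166, 252), (17, 166, 251), (11, 119, 126), (13, 113, 151)]
185 [(13, 117, 153), (16, 172, 249), (18, 169, 251), (18, 169, 252), (18, 169, 252), (15, 177, 250), (12, 120, 121), (13, 122, 140), (14, 117, 181), (13, 123, 129), (14, 116, 180), (13, 124, 132), (13, 117, 161), (14, 116, 181), (16, 173, 255), (16, 173, 246), (18, 168, 252), (19, 163, 253), (17, 166, 253), (11, 112, 121)]
```

View pics/sz.png

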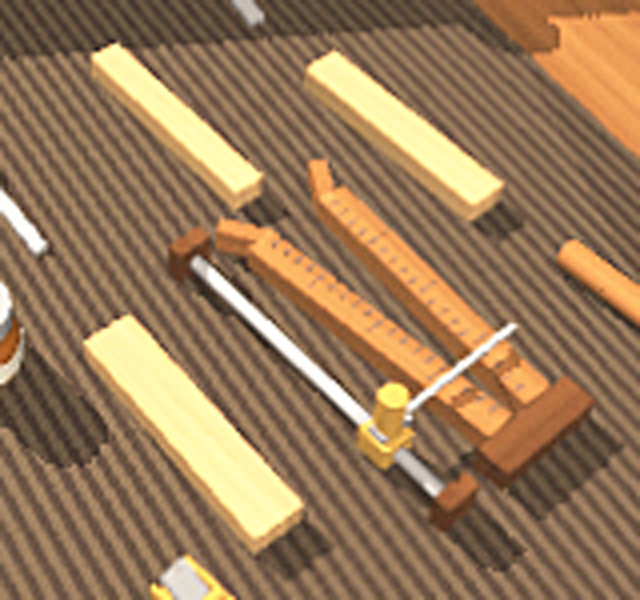

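The scene crop shows the stick's tip corners at (262,178) and (235,196), the knob top at (393,388), and the rail block tops at (188,240) and (460,488).

Run:
```python
from h import *
w=pickle.load(open("w1.pkl","rb"));s=pickle.load(open("scene0.pkl","rb"))
W=np.array([[458,67],[450,325],[461,131],[371,335],[396,335]])*.64
S=np.array([[460,486],[188,240],[393,388],[262,178],[235,196]])/4+[215,150]
t3=tri(w,W,s,S);print("bN bM knob tL tR\n",np.round(t3,4))
hsv=cv2.cvtColor(w["pixels"],cv2.COLOR_RGB2HSV)
m=cv2.inRange(hsv,(5,125,205),(22,255,255))
L=[];Rr=[]
for v in list(range(98,188,3)):
    r=np.where(m[v,200:275])[0]+200
    l=r[r<239];g=r[r>239]
    if len(l) and len(g): L.append((l.max()+.5,v));Rr.append((g.min()-.5,v))
A=onz(w,L,.02)[:,:2];B=onz(w,Rr,.02)[:,:2]
gx=t3[0,:2]-t3[1,:2];print("rail len",np.linalg.norm(gx));gx/=np.linalg.norm(gx);gr=gx.copy();gy=np.array([-gx[1],gx[0]])
for _ in range(3):
    fa=np.polyfit(A@gx,A@gy,1);fb=np.polyfit(B@gx,B@gy,1)
    th=(fa[0]+fb[0])/2;gx=gx+th*gy;gx/=np.linalg.norm(gx);gy=np.array([-gx[1],gx[0]])
print("slopes",fa,fb,"resid",np.std(A@gy-np.polyval(fa,A@gx)),np.std(B@gy-np.polyval(fb,B@gx)))
fa=np.polyfit(A@gx,A@gy,1);fb=np.polyfit(B@gx,B@gy,1);d=fa-fb
x0=(.044-d[1])/d[0];O=gx*x0+gy*np.polyval((fa+fb)/2,x0)
print("gx",gx,"rail gx",gr,"O",O)
G=lambda p:np.round([(p[:2]-O)@gx,(p[:2]-O)@gy],4)
for n,p in zip("bN bM knob tL tR".split(),t3): print(n,G(p))
print("mono tips",[G(p) for p in onz(w,W[3:],.02)],"blocks",[G(p) for p in onz(w,W[:2],.03)],"knob",G(onz(w,W[2:3],.064)[0]))
b=np.array([[.4998,-.0108],[.5229,-.1799],[.4982,-.1829],[.4752,-.0142]]);print("top box",[G(p) for p in b])
np.savez("g.npz",O=O,gx=gx,gy=gy)
```

```text
bN bM knob tL tR
 [[ 5.113e-01  2.521e-01  3.210e-02  4.800e-03]
 [ 5.530e-01  1.860e-02  3.080e-02  7.000e-04]
 [ 5.220e-01  1.974e-01  6.960e-02  2.000e-04]
 [ 4.759e-01 -1.060e-02  1.910e-02  3.000e-04]
 [ 5.015e-01 -5.400e-03  2.050e-02  3.000e-04]]
rail len 0.23725669170370237
slopes [-0.08056207 -0.45549655] [ 0.08056145 -0.4906254 ] resid 0.00041930496816543005 0.0004770309711534955
gx [-0.16851723  0.98569871] rail gx [-0.17591181  0.98440593] O [0.4755738  0.02544838]
bN [ 0.2174 -0.0734]
bM [-0.0199 -0.0752]
knob [ 0.1617 -0.0748]
tL [-0.0356  0.0058]
tR [-0.0347 -0.0203]
mono tips [array([-0.0351,  0.0058]), array([-0.0351, -0.0204])] blocks [array([ 0.2157, -0.075 ]), array([-0.0205, -0.0754])] knob [ 0.1621 -0.0754]
top box [array([-0.0398, -0.0178]), array([-0.2104, -0.012 ]), array([-0.2092,  0.0128]), array([-0.039,  0.007])]
```

The fit matches the spec: fence slopes are 0.0806 and the heights agree. The stick tip is at gauge x ≈ -0.037, y ≈ -0.007, and its rear end is near x ≈ -0.208, y ≈ 0. I'll move the shut fingers behind it.

```bash
python3 inch.py '[{"x":-5, "y":-0.4, "z":2, "aperture":0.0}, {"x":-10, "y":-0.7, "z":4, "wz":-0.2, "aperture":0.0}, {"x":-15, "y":-1, "z":6, "wz":-0.2, "aperture":0.0}, {"x":-20, "y":-1.4, "z":8, "wz":-0.2, "aperture":0.0}, {"x":-25, "y":-1.8, "z":10, "wz":-0.2, "aperture":0.0}, {"x":-30, "y":-2.1, "z":12, "wz":-0.2, "aperture":0.0}, {"x":-30.5, "y":-2.1, "z":17, "wz":-0.2, "aperture":0.0}, {"x":-30.5, "y":-2.1, "z":22, "wz":-0.2, "aperture":0.0}, {"x":-30.5, "y":-2.1, "z":26, "wz":-0.2, "aperture":0.0}, {"x":-30.5, "y":-2.1, "z":26, "wz":-0.2, "aperture":0.0}]'
cat > st.py <<'E'
from h import *
g=np.load("g.npz");X=ctrl.get_state();p=X["eef_pos"];M=R.from_quat(X["tcp_rot"]).as_matrix()
G=lambda p:np.round([(p[:2]-g["O"])@g["gx"],(p[:2]-g["O"])@g["gy"]],4)
print("t",X["time"],"TCP gauge",G(p),"z",round(p[2],4),"yaw err",round(float(M[:2,0]@g["gy"]),4),"F along gx",round(float(X["contact_force"][:2]@g["gx"]),2),X["contact_force"].round(1))
E
python3 st.py
python3 - <<'E'
from h import *
g=np.load("g.npz");O,gx,gy=g["O"],g["gx"],g["gy"]
c=shot("top");hsv=cv2.cvtColor(c["pixels"],cv2.COLOR_RGB2HSV)
c=shot("wrist");pickle.dump(c,open("w2.pkl","wb"))
cv2.imwrite("pics/w2.png",c["pixels"][:,:,::-1])
E
```

```text
time: 2.65
eef_pos: [0.5169, -0.2102, 0.0661]
tcp_rot: [0.64, 0.768, -0.001, -0.005]
contact_force: [0.2, 0.1, 0.7]
opening: 0.002
finger_force: 0.0
t 2.65 TCP gauge [-0.2392 -0.001 ] z 0.0661 yaw err 0.0118 F along gx 0.11 [0.2 0.1 0.7]
```

View pics/w2.png

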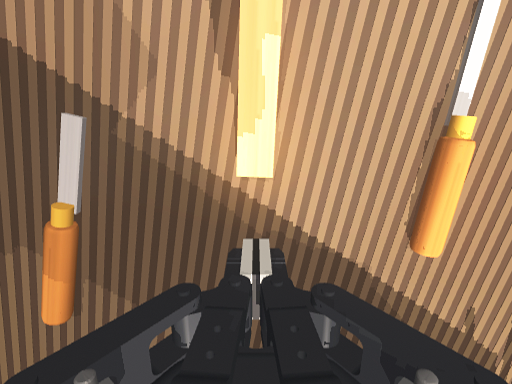

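The stick's rear edge is centred ahead of the fingers (near pixels 237–273, row 177), and the chisels are clear on both sides. I'll descend and push.

```bash
python3 - <<'E'
from h import *
g=np.load("g.npz");c=pickle.load(open("w2.pkl","rb"))
for p in onz(c,[[237,177.5],[273,178.5]],.02): print((p[:2]-g["O"])@g["gx"],(p[:2]-g["O"])@g["gy"])
E
python3 inch.py '[{"z":3, "aperture":0.0}, {"z":5, "aperture":0.0}, {"z":5.6, "aperture":0.0}, {"x":1, "z":5.6, "aperture":0.0}, {"x":2, "z":5.6, "aperture":0.0}, {"x":3, "z":5.6, "aperture":0.0}, {"x":4, "z":5.6, "aperture":0.0}, {"x":5, "z":5.6, "aperture":0.0}, {"x":6, "z":5.6, "aperture":0.0}]'; python3 st.py
```

```text
-0.21110636326376078 0.009558071731956053
-0.21148897616658832 -0.014499407615080851
time: 3.88
eef_pos: [0.5091, -0.1526, 0.0144]
tcp_rot: [0.64, 0.768, 0.0, 0.0]
contact_force: [0.9, -1.4, 0.2]
opening: 0.0
finger_force: 0.2
t 3.875 TCP gauge [-0.1811 -0.003 ] z 0.0144 yaw err 0.0117 F along gx -1.55 [ 0.9 -1.4  0.2]
```

```bash
python3 inch.py '[{"x":1, "z":0.2, "aperture":0.0}, {"x":2, "z":0.4, "aperture":0.0}, {"x":3, "z":0.4, "aperture":0.0}, {"x":4, "z":0.4, "aperture":0.0}, {"x":5, "z":0.4, "aperture":0.0}, {"x":6, "z":0.4, "aperture":0.0}, {"x":7, "z":0.4, "aperture":0.0}, {"x":8, "z":0.4, "aperture":0.0}, {"x":8, "z":0.4, "aperture":0.0}]'; python3 st.py
python3 - <<'E'
from h import *
c=shot("wrist");pickle.dump(c,open("w3.pkl","wb"))
cv2.imwrite("pics/w3.png",c["pixels"][:,:,::-1])
E
```

```text
time: 5.0
eef_pos: [0.4945, -0.0738, 0.0102]
tcp_rot: [0.64, 0.768, -0.0, -0.0]
contact_force: [0.4, 1.0, -1.1]
opening: -0.002
finger_force: 0.0
t 5.0 TCP gauge [-0.101  -0.0019] z 0.0102 yaw err 0.0127 F along gx 0.97 [ 0.4  1.  -1.1]
```

View pics/w3.png

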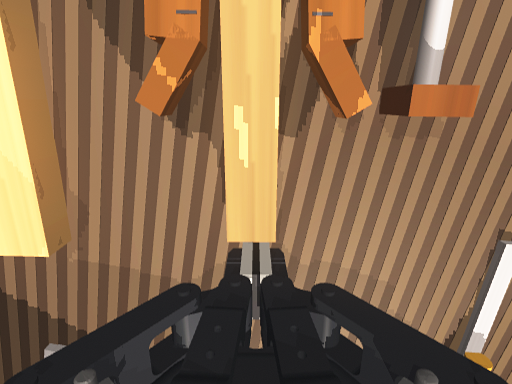

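The stick has entered the slot centred, with its rear end at (252,242) just ahead of the fingers. About 45 mm is left, so I'm slowing down.

In the tool's units: 0.034 m is 3.4, 0.032 m is 3.2.

```bash
python3 inch.py '[{"x":0.5, "aperture":0.0}, {"x":1, "aperture":0.0}, {"x":1.5, "aperture":0.0}, {"x":2, "aperture":0.0}, {"x":2.4, "aperture":0.0}, {"x":2.8, "aperture":0.0}, {"x":3.2, "aperture":0.0}, {"x":3.4, "aperture":0.0}]' >/dev/null; python3 st.py;  python3 inch.py '[{"x":0.1, "aperture":0.0}, {"x":0.2, "aperture":0.0}, {"x":0.3, "aperture":0.0}, {"x":0.4, "aperture":0.0}]'>/dev/null; python3 st.py
```

```text
t 6.05 TCP gauge [-0.0676 -0.0016] z 0.0103 yaw err 0.0119 F along gx -0.81 [ 0.1 -0.8 -0.5]
t 6.55 TCP gauge [-0.0638 -0.0016] z 0.0103 yaw err 0.0116 F along gx 0.25 [0.5 0.3 0. ]
```

In the tool's units: 0.004 m is 0.4, 0.003 m is 0.3.

```bash
python3 inch.py '[{"x":0.1, "aperture":0.0}, {"x":0.2, "aperture":0.0}, {"x":0.3, "aperture":0.0}, {"x":0.4, "aperture":0.0}]'>/dev/null; python3 st.py;  python3 inch.py '[{"x":0.1, "aperture":0.0}, {"x":0.2, "aperture":0.0}]'>/dev/null; python3 st.py
python3 - <<'E'
from h import *
g=np.load("g.npz");O,gx,gy=g["O"],g["gx"],g["gy"]
for n in("wrist","top"):
    c=shot(n);pickle.dump(c,open(n+"4.pkl","wb"));hsv=cv2.cvtColor(c["pixels"],cv2.COLOR_RGB2HSV)
    m=cv2.inRange(hsv,(18,60,150),(32,160,255))
    for k in cv2.findContours(m,cv2.RETR_EXTERNAL,cv2.CHAIN_APPROX_NONE)[0]:
        if 250<cv2.contourArea(k)<40000:
            w=onz(c,cv2.boxPoints(cv2.minAreaRect(k)),.02)[:,:2]-O
            print(n,np.round(np.c_[w@gx,w@gy],4).tolist())
E
```

```text
t 7.05 TCP gauge [-0.0597 -0.0015] z 0.0103 yaw err 0.0117 F along gx 0.45 [-0.   0.5 -0.8]
t 7.3 TCP gauge [-0.0577 -0.0015] z 0.0103 yaw err 0.0117 F along gx -0.3 [-0.1 -0.3 -0. ]
wrist [[0.0503, 0.1224], [0.0543, 0.0996], [-0.0986, 0.1025], [-0.1065, 0.1345]]
wrist [[-0.0467, 0.0142], [0.0576, 0.012], [0.0579, -0.0115], [-0.0464, -0.0156]]
top [[0.1622, -0.1801], [-0.0086, -0.1718], [-0.0071, -0.1352], [0.163, -0.1433]]
top [[-0.6201, 0.1332], [-0.6703, -0.0742], [-0.7229, -0.0652], [-0.6713, 0.1429]]
top [[0.6764, 0.0597], [0.6347, -0.3211], [0.4397, -0.284], [0.4868, 0.0871]]
```

The rear end is at x ≈ -0.047, which puts the tip at about 0.123. A few more 1 mm steps until the force rises.

```bash
for i in 1 2 3 4; do python3 inch.py '[{"x":0.1, "aperture":0.0}, {"x":0.1, "aperture":0.0}]'>/dev/null; python3 st.py; done
```

```text
t 7.65 TCP gauge [-0.0567 -0.0015] z 0.0103 yaw err 0.0118 F along gx -0.73 [-0.8 -0.9 -0.6]
t 7.9 TCP gauge [-0.0558 -0.0015] z 0.0103 yaw err 0.0118 F along gx -0.56 [ 0.2 -0.5 -0.3]
t 8.15 TCP gauge [-0.0551 -0.0017] z 0.0104 yaw err 0.0119 F along gx -1.41 [ 0.9 -1.3 -0.5]
t 8.4 TCP gauge [-0.0545 -0.002 ] z 0.0107 yaw err 0.012 F along gx -4.24 [ 0.3 -4.3  0.3]
```

```bash
python3 inch.py '[{"x":0.1, "aperture":0.0}, {"x":0.1, "aperture":0.0}]'>/dev/null; python3 st.py; python3 inch.py '[{"x":0.1, "aperture":0.0}, {"x":0.1, "aperture":0.0}]'>/dev/null; python3 st.py
```

```text
t 8.65 TCP gauge [-0.054  -0.0023] z 0.0109 yaw err 0.0123 F along gx -6.38 [ 0.3 -6.4  0.8]
t 8.9 TCP gauge [-0.0537 -0.0027] z 0.0112 yaw err 0.0127 F along gx -7.44 [ 1.8 -7.2  0.8]
```

It is wedged at about 7 N with a clear stop. I'll back off, rise, and look at the tip and cursor.

In the tool's units: -0.2 m is -20, -0.16 m is -16, -0.012 rad is -0.24.

```bash
python3 inch.py '[{"x":-1.5, "aperture":0.0}, {"x":-3, "aperture":0.0}, {"x":-3, "z":-5, "aperture":0.0}, {"x":-2, "z":-11, "wz":-0.24, "aperture":0.2}, {"x":1, "y":1, "z":-16, "wz":-0.24, "aperture":0.4}, {"x":5, "y":2, "z":-20, "wz":-0.24, "aperture":0.6}, {"x":8, "y":2, "z":-22, "wz":-0.24, "aperture":0.6}, {"x":8, "y":2, "z":-22, "wz":-0.24, "aperture":0.6}, {"x":8, "y":2, "z":-22, "wz":-0.24, "aperture":0.6}]'>/dev/null; python3 st.py
python3 - <<'E'
from h import *
c=shot("wrist");pickle.dump(c,open("w5.pkl","wb"))
cv2.imwrite("pics/w5.png",cv2.resize(c["pixels"][:,:,::-1],(800,600),interpolation=cv2.INTER_CUBIC))
E
```

```text
t 10.025 TCP gauge [ 0.0279 -0.0199] z 0.2291 yaw err 0.0234 F along gx -0.21 [ 0.4 -0.1 -0.4]
```

View pics/w5.png

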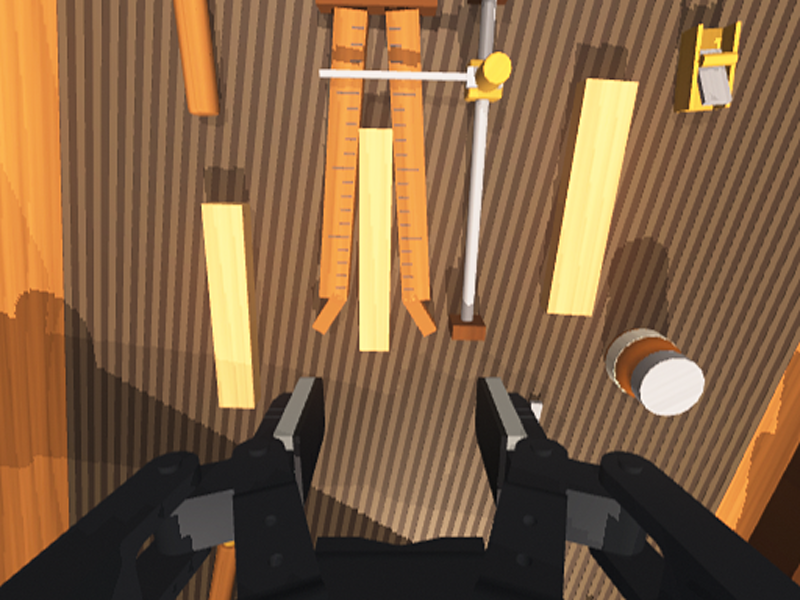

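The tip edge is at pixels (360–392, 129), the cursor arm runs from (322,73) to (470,76), and the knob top is at (496,68). Stick and fences look well wedged.

```bash
cat > m.py <<'E'
from h import *
import sys
g=np.load("g.npz");O,gx,gy=g["O"],g["gx"],g["gy"]
G=lambda P:np.c_[(P[:,:2]-O)@gx,(P[:,:2]-O)@gy]
def tip_arm(c,dbg=True):
    im=c["pixels"];hsv=cv2.cvtColor(im,cv2.COLOR_RGB2HSV)
    st=cv2.inRange(hsv,(18,50,170),(32,150,255));al=cv2.inRange(hsv,(0,0,170),(180,50,255))
    return st,al
E
python3 - <<'E'
from m import *
c=pickle.load(open("w5.pkl","rb"))
print("tip",G(onz(c,np.array([[361,129],[391,129]])*.64,.02)).round(4).tolist())
print("arm",G(onz(c,np.array([[325,73],[375,74],[465,76]])*.64,.032)).round(4).tolist())
print("knob",G(onz(c,np.array([[496,67]])*.64,.064)).round(4))
print("rear",G(onz(c,np.array([[361,350],[389,350]])*.64,.02)).round(4).tolist())
print("blockM",G(onz(c,np.array([[467,326]])*.64,.03)).round(4).tolist())
E
```

```text
tip [[0.1262, 0.0098], [0.1267, -0.0115]]
arm [[0.1598, 0.0327], [0.1599, -0.0005], [0.1601, -0.0605]]
knob [[ 0.1602 -0.0748]]
rear [[-0.0438, 0.0101], [-0.0432, -0.0129]]
blockM [[-0.0171, -0.074]]
```

The tip is at 0.1265 and the arm at 0.160, so the cursor must move -33.5 mm. I'll go over the knob at gauge (0.160, -0.075).

Units first: shifts go in cm and turns go in units of 0.05 rad. So 0.1 m is 10, 0.058 m is 5.8, 0.023 rad is 0.46.

```bash
python3 inch.py '[{"x":4, "y":2, "z":3, "wz":0.46, "aperture":0.6}, {"x":8, "y":4, "z":6, "wz":0.46, "aperture":0.6}, {"x":12, "y":5.5, "z":8, "wz":0.46, "aperture":0.6}, {"x":13.1, "y":5.8, "z":10, "wz":0.46, "aperture":0.6}, {"x":13.1, "y":5.8, "z":12, "wz":0.46, "aperture":0.6}, {"x":13.1, "y":5.8, "z":12, "wz":0.46, "aperture":0.6}]'>/dev/null; python3 st.py
```

```text
t 10.825 TCP gauge [ 0.1595 -0.0733] z 0.1073 yaw err -0.0005 F along gx -0.22 [ 0.2 -0.2  0.2]
```

In the tool's units: 0.069 m is 6.9, 0.055 m is 5.5.

```bash
python3 inch.py '[{"y":0.2, "z":3, "aperture":0.6}, {"y":0.2, "z":5.5, "aperture":0.6}, {"y":0.2, "z":6.9, "aperture":0.6}, {"y":0.2, "z":6.9, "aperture":0.6}]'>/dev/null; python3 st.py;  python3 inch.py '[{"aperture":0.2}, {"aperture":0.15}, {"aperture":0.1}, {"aperture":0.1}, {"aperture":0.1}, {"aperture":0.1}]' 20; python3 st.py
```

```text
t 11.325 TCP gauge [ 0.1601 -0.0769] z 0.0408 yaw err -0.0002 F along gx -0.75 [-0.3 -0.8  0. ]
time: 12.08
eef_pos: [0.5225, 0.1965, 0.0425]
tcp_rot: [0.644, 0.765, -0.003, -0.002]
contact_force: [-8.4, -2.4, 9.1]
opening: 0.203
finger_force: 20.5
t 12.075 TCP gauge [ 0.1607 -0.0751] z 0.0425 yaw err 0.0015 F along gx -0.9 [-8.4 -2.4  9.1]
```

The knob is gripped at 17 mm, as expected. Now I slide the cursor.

In the tool's units: -0.0335 m is -3.35, -0.03 m is -3.

```bash
python3 inch.py '[{"x":-0.5, "aperture":0.1}, {"x":-1, "aperture":0.1}, {"x":-1.5, "aperture":0.1}, {"x":-2, "aperture":0.1}, {"x":-2.5, "aperture":0.1}, {"x":-3, "aperture":0.1}, {"x":-3.35, "aperture":0.1}, {"x":-3.35, "aperture":0.1}, {"x":-3.35, "aperture":0.1}]'>/dev/null; python3 st.py
python3 - <<'E'
from h import *
for n in("wrist","scene"):
    c=shot(n);pickle.dump(c,open(n[0]+"6.pkl","wb"))
c=pickle.load(open("w6.pkl","rb"));cv2.imwrite("pics/w6.png",c["pixels"][:,:,::-1])
E
```

```text
t 13.2 TCP gauge [ 0.1275 -0.075 ] z 0.0425 yaw err 0.0014 F along gx 0.12 [-8.8 -1.4  8.5]
```

View pics/w6.png

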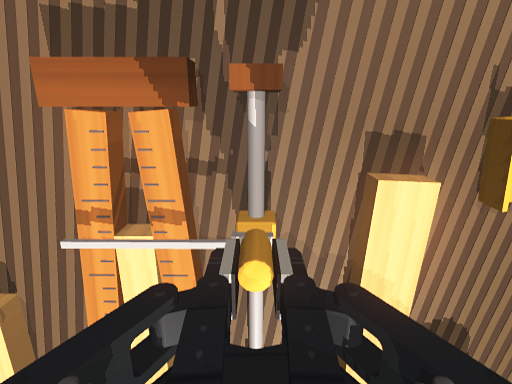

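The stick's tip top edge is at (118–155, ~237), with its front face above it, and the arm is at row ~244. I'll measure both.

Run:
```python
from m import *
c=pickle.load(open("w6.pkl","rb"));im=c["pixels"]
for u in(125,135,145):print(u,[tuple(int(x) for x in im[v,u]) for v in range(220,254,2)])
for v in(234,236,238):print("tip",v,G(onz(c,[[122,v],[152,v]],.02)).round(4).tolist())
print("arm top",G(onz(c,[[122,243],[152,243]],.032)).round(4).tolist(),"front bottom z0",G(onz(c,[[122,226],[150,226]],0)).round(4).tolist())
```

```text
125 [(97, 56, 31), (97, 57, 31), (95, 54, 30), (136, 93, 54), (148, 106, 61), (156, 111, 64), (162, 116, 68), (174, 125, 73), (255, 225, 132), (255, 231, 142), (118, 107, 106), (229, 214, 204), (243, 235, 229), (242, 235, 230), (252, 239, 209), (255, 245, 159), (255, 243, 159)]
135 [(83, 58, 44), (74, 51, 38), (155, 110, 64), (176, 127, 73), (177, 127, 73), (178, 129, 75), (178, 129, 73), (175, 125, 72), (255, 224, 129), (255, 238, 148), (121, 109, 107), (222, 206, 196), (243, 236, 230), (242, 235, 230), (252, 239, 209), (255, 245, 163), (255, 245, 163)]
145 [(114, 85, 61), (113, 84, 61), (158, 113, 68), (175, 125, 72), (173, 125, 72), (170, 122, 70), (165, 120, 69), (168, 120, 69), (255, 228, 133), (255, 231, 142), (121, 109, 107), (221, 206, 196), (243, 235, 229), (242, 235, 230), (252, 238, 207), (255, 241, 154), (255, 240, 156)]
tip 234 [[0.1278, 0.0067], [0.1279, -0.0118]]
tip 236 [[0.1265, 0.0068], [0.1266, -0.0117]]
tip 238 [[0.1251, 0.007], [0.1252, -0.0116]]
arm top [[0.1277, 0.0014], [0.1278, -0.0159]] front bottom z0 [[0.1246, 0.0159], [0.1247, -0.0033]]
```

The tip is at 0.1268 and the arm's middle at about 0.1266, so they are aligned. I'll release, rise and verify.

```bash
python3 inch.py '[{"aperture":0.3}, {"aperture":0.45}, {"aperture":0.6}, {"aperture":0.6}, {"z":-3, "aperture":0.6}, {"z":-7, "aperture":0.6}, {"x":-3, "z":-12, "aperture":0.6}, {"x":-6, "z":-16, "aperture":0.6}, {"x":-6, "z":-16, "aperture":0.6}, {"x":-6, "z":-16, "aperture":0.6}]'>/dev/null; python3 st.py
python3 - <<'E'
from h import *
c=shot("wrist");pickle.dump(c,open("w7.pkl","wb"))
cv2.imwrite("pics/w7.png",cv2.resize(c["pixels"][:,:,::-1],(800,600),interpolation=cv2.INTER_CUBIC))
E
```

```text
t 14.55 TCP gauge [ 0.0674 -0.0769] z 0.2004 yaw err 0.0003 F along gx -0.47 [-0.5 -0.6  0. ]
```

View pics/w7.png

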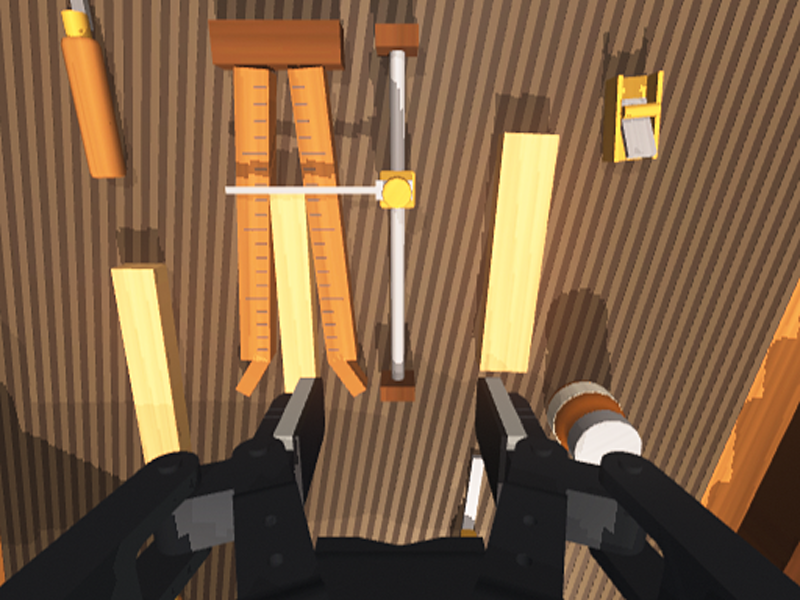

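The arm, at (226–383, 190), now covers the stick's leading end, whose visible part starts at row ~194. A quick numeric check before handing in.

Run:
```python
from m import *
c=pickle.load(open("w7.pkl","rb"))
print("arm",G(onz(c,np.array([[230,189.5],[375,190]])*.64,.032)).round(4).tolist(),"knob",G(onz(c,np.array([[398,193]])*.64,.064)).round(4),"rear",G(onz(c,np.array([[285,391]])*.64,.02)).round(4),"stick visible from",G(onz(c,np.array([[288,194],[288,186]])*.64,.02)).round(4).tolist())
X=ctrl.get_state();print(X["time"],X["dq"].round(4))
ctrl.sign_off()
```

```text
arm [[0.1269, 0.0338], [0.1266, -0.0611]] knob [[ 0.1267 -0.0763]] rear [[-0.026  0.012]] stick visible from [[0.1232, -0.0012], [0.1285, -0.0016]]
14.6 [ 0.0078  0.0119  0.0114 -0.0002  0.0003 -0.0024]
the job is handed in; nothing more can be done
```

The 24 mm stick (stick_a) is wedged with its tip at gauge x ≈ 0.127 m, the cursor arm stands over that end to within about 1 mm by my measurement, and the job was handed in at 14.6 s; no verdict was returned.

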